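# Dock the reagent bottle carriers and close the splash sash

## Robot

A 7-joint arm with a two-finger parallel gripper is mounted at the origin on a cart in front of the work surface, level with it; the furniture and walls round the work are solid. World frame = base frame: x ahead of the robot, y to its left, z up, the work surface at z = 0. Lengths are in m, angles in rad, forces in N, time in s.
With the tool pointing down it reaches from about 0.4 to 0.875 m from the base axis. Payload 4.4 kg.
Tool frame: the origin (TCP) lies between the finger pads; the fingertips stand 17 mm ahead of it and the grasp point (between the pads) lies 2 mm behind it; z points along the fingers, y is the line along which they close (so a half turn about z gives the same grasp; the last joint's range is limited). The gripper opens to 85 mm and grips with 20 to 120 N. Pads are 22 mm wide; open, the fingers measure 114 mm over their backs; the gripper's body (76 mm by 85 mm) begins 54 mm behind the grasp point. The pads swing forward as they close: fully open they stand 13 mm farther back than shut.
Start: joints at [-0.066, 0.628, 0.038, 1.517, -0.027, 0.996, -0.02], TCP at [0.65, 0, 0.248] pointing down, gripper open.
Joint ranges: [-3.06, 3.06], [-0.37, 2.12], [-1.25, 1.32], [0.18, 2.47], [-1.1, 4.24], [0.23, 1.98], [-2.94, 2.94]. Speed limits (rad/s): [2.57, 2.57, 3.14, 3.14, 3.14, 3.14, 3.14].

## Interface

Orientations are given as a rotation vector (axis times angle).
In Python, from rig import read_state, read_camera, manip, finder gives the robot as it stands.
- The arm moves only by the tool step_arm, never from a script. Its arguments are lists of equal length, an entry for each row: "claw": the finger opening in cm, from 0 to 8.54; "travel": the shift along the world's x, y, z in cm, a list of three; "roll": the turn about the world's z in rad. In form: {"claw": [claw, ...], "travel": [[tx, ty, tz], ...], "roll": [roll, ...]}. A call has exactly 5 rows; each row shifts and turns the commanded pose from where the row before left it; what a row does not reach is not made up. A row lasts 1/8 s, in which the tool goes at most 62.5 mm and 10.7 degrees, less where a joint would pass 70% of its speed; a pose out of reach is approached as far as the arm can. A call is refused whole if a number of a shift passes 6.25 or a number of a turn 0.188, either way. A call with a gripper value outside its range is refused whole. The fingers move at their own pace and stop on an object; "newtons" is the grip in N (left out, the last holds). Time passes only in rows, so rows that do not move let the fingers close, or fill a call up. It gives the time, the measured TCP pose, the force, the opening and the grip force at its end, in the units of the state.
- read_state(): the state, without advancing time (a new reading comes with each control period).
- read_camera(name): name is "scene" or "side" or "wrist"; returns a dict with "color" (420x560x3 uint8, red, green, blue), "range_z" (420x560 float32, m along the optical axis (not along the pixel's ray), 0 where there is no reading), "fov_y" (degrees; the focal length in pixels is half the picture's height over the tangent of half this angle, whatever the lens; pixels are square), "cx", "cy" (the principal point, pixels), "D" ([k1, k2, p1, p2, k3] as OpenCV has them; the pictures are not rectified), "eye" and "rotation" of the camera in the world; the wrist camera has in their place "T_tool_cam" (4x4, takes a point from camera to tool coordinates, whose origin is the TCP and whose axes are the flange's). Camera axes: x right, y down, z forward; pixel columns grow to the right and rows downward; lengths in m; the calibration is good to about 2 mm. A picture is of the moment at which its call begins: read the wrist's pose just before it.
- manip.close_job(): hands the job in; it is judged then, once.
Trained networks look in a picture, given as the dict that the camera call returned (one of the last four; its "shot" number tells which), for a name from the list of things; names that differ only in an ending like _2 or _b are one class to them, and where a whole thing is asked for, a point or a joint stands for the part that bears it (a point fixed in the world has none). Each returns a list of dicts, best first, with "score" (0 to 1); they miss things now and then, are a little off and sometimes report something else, mostly with a low value. They report only what shows in the picture. A call takes as long as a camera call.
- finder.recognise(target, picture): "centre" ([column, row] in pixels, amid what is visible of it).
- finder.masks_of(target, picture): "region" (420x560 bool, what is visible of it) and "centre" ([column, row] in pixels, amid what is visible of it).
The state is a dict: "time_s": time; "qpos": joint angles; "qd": joint speeds; "joint_efforts": joint torques, N m; "tool_pos": TCP position; "tcp_rot": TCP orientation; "contact_force": force on the tool from outside, world axes, zero at the start; "ft_torque": the same for the moment, N m; "grip_width": finger opening in m; "grasp_force": force on a finger pad.
Only numpy, scipy, OpenCV 4.12 (cv2) and the standard library are available. Lean on these libraries where they do the work, as an engineer would, in place of code of your own. Each camera call takes 0.05 s, during which the arm holds its last target. There are 200 camera calls.

## Task

Raise the splash sash of the docking bay all the way up, then push every bottle carrier on the worktop into the bay, hook first, each onto a pin of its own until its brass latch flips shut behind the pin. When all of them are docked, lower the sash fully down; keep the carriers upright and do not disturb the stapler or the timer.

Things in the scene. Friction and masses are not known exactly. Their poses are not given: they have to be found in the camera images.
- bay: Fixed docking bay: white tray frame 248 mm wide, open above and to the robot's left. Origin on the worktop under the middle pin; x points straight into the bay, to the robot's right (yaw about -1.57 +-0.1), y away from the robot. 55 mm walls at y = +-121 mm (x -50 to +45) and at x = +46 mm. Sash at x = -56 mm between grey guide posts 189 mm tall, 16x12 mm, at y = +-121 mm. No floor step: carriers slide on the worktop.
- sash (a joint): Height of the see-through splash sash, m: 0 fully down, 0.08 fully up (stops at both). Pane 228 mm wide, 9 mm thick, lower edge 22 mm above the worktop when down. Bars of docked carriers (12 mm thick) pass under it, bottles only when it is raised 0.065 or more. Lifting takes about 9 N, lowering 3 N; it stays where left.
- sash_handle (a point): Centre of the blue handle block on top of the sash: 14 mm thick (bay x), 90 mm long (bay y), 34 mm tall, free above and on both faces; 115 mm above the worktop when the sash is down. It rises with the sash.
- pin_far (a point): On the axis of the far (bay y = +70 mm) upright steel pin, 20 mm above the worktop. The pin is 12 mm in diameter, 42 mm tall. Any carrier may go on any pin, one to a pin.
- pin_mid (a point): On the axis of the middle (bay y = 0) upright steel pin, 20 mm above the worktop. The pin is 12 mm in diameter, 42 mm tall. Any carrier may go on any pin, one to a pin.
- pin_near (a point): On the axis of the near (bay y = -70 mm) upright steel pin, 20 mm above the worktop. The pin is 12 mm in diameter, 42 mm tall. Any carrier may go on any pin, one to a pin.
- carrier_a: Bottle carrier (red grip post, small white bottle with a red cap), may be absent. Flat bar 12 mm thick on the worktop, 0.2 kg, from x = -14 to 168 mm, 58 mm wide at the mouth. Origin on the underside below the grip post; x towards the hook's mouth, z up. Post 20x20 mm, sides along x and y, top 81 mm up. Bottle fixed at x = 103 mm, 34 to 37 mm across, top 74 to 78 mm up.
- carrier_a_seat (a point): Where the pin's axis lies when this carrier is fully home: x = 133 mm, y = 0, 6 mm above the underside. Hook open towards +x: flared mouth at x = 168 mm, about 45 mm wide, throat 24 mm (y -9 to +15), back of seat at x = 127 mm. Dock by pushing along +x, flat on the worktop, bar straight into the bay, pin within 8 mm of y = 0, till the pin meets the back.
- carrier_a_latch (a joint): Brass latch in this hook, rad: 0 shut (at rest, slanting back across the mouth from the left prong), up to 0.87 pressed open. The entering pin pushes it aside against a light spring (about 3 N) and it flips shut behind the pin within the last 3 mm before the seat; then the carrier cannot be pulled off (4 mm of play, up to 9 mm sideways).
- carrier_b: Bottle carrier (orange grip post, small white bottle with an orange cap), may be absent. Flat bar 12 mm thick on the worktop, 0.2 kg, from x = -14 to 168 mm, 58 mm wide at the mouth. Origin on the underside below the grip post; x towards the hook's mouth, z up. Post 20x20 mm, sides along x and y, top 81 mm up. Bottle fixed at x = 103 mm, 34 to 37 mm across, top 74 to 78 mm up.
- carrier_b_seat (a point): Where the pin's axis lies when this carrier is fully home: x = 133 mm, y = 0, 6 mm above the underside. Hook open towards +x: flared mouth at x = 168 mm, about 45 mm wide, throat 24 mm (y -9 to +15), back of seat at x = 127 mm. Dock by pushing along +x, flat on the worktop, bar straight into the bay, pin within 8 mm of y = 0, till the pin meets the back.
- carrier_b_latch (a joint): Brass latch in this hook, rad: 0 shut (at rest, slanting back across the mouth from the left prong), up to 0.87 pressed open. The entering pin pushes it aside against a light spring (about 3 N) and it flips shut behind the pin within the last 3 mm before the seat; then the carrier cannot be pulled off (4 mm of play, up to 9 mm sideways).
- carrier_c: Bottle carrier (green grip post, white vial with a teal cap), may be absent. Flat bar 12 mm thick on the worktop, 0.2 kg, from x = -14 to 168 mm, 58 mm wide at the mouth. Origin on the underside below the grip post; x towards the hook's mouth, z up. Post 20x20 mm, sides along x and y, top 81 mm up. Bottle fixed at x = 103 mm, 34 to 37 mm across, top 74 to 78 mm up.
- carrier_c_seat (a point): Where the pin's axis lies when this carrier is fully home: x = 133 mm, y = 0, 6 mm above the underside. Hook open towards +x: flared mouth at x = 168 mm, about 45 mm wide, throat 24 mm (y -9 to +15), back of seat at x = 127 mm. Dock by pushing along +x, flat on the worktop, bar straight into the bay, pin within 8 mm of y = 0, till the pin meets the back.
- carrier_c_latch (a joint): Brass latch in this hook, rad: 0 shut (at rest, slanting back across the mouth from the left prong), up to 0.87 pressed open. The entering pin pushes it aside against a light spring (about 3 N) and it flips shut behind the pin within the last 3 mm before the seat; then the carrier cannot be pulled off (4 mm of play, up to 9 mm sideways).
- stapler: Blue stapler, 30 x 121 x 46 mm, a bystander near the front edge, origin at the centre of its underside.
- timer: White laboratory timer, 64 x 66 x 19 mm, a bystander beyond the bay, origin at the centre of its underside. Fixed things around it: a monitor whose panel stands at world x = 0.69 and beyond, from 0.11 m up (y -0.04 to 0.43), with a 14 mm high foot from x = 0.66 (y 0.08 to 0.31); the tall analyser fills y below -0.16.

How it is judged:
By the outcome, as a careful person would: the job done as asked, in the order asked, and still so for the second after the job is handed in, with the robot touching nothing.
Of carrier_a, carrier_b, carrier_c only 2 to 3 are there at a start; the rules pass over those that are not, and their reading is None.
At some moment in a run one of carrier_a, carrier_b, carrier_c may be knocked a few centimetres aside while the robot is not near it.
Once in a run the grip may slacken for a moment while it holds something.
It also fails if it takes over 210 s, if anything falls off the work surface, if the arm or the gripper's body presses on something with over 40 N, if the wrist force passes 120 N, or if a joint passes its speed limit or range.

## Working session

There is one attempt and no reset: what is moved stays moved. The work goes in short steps, Python scripts to look and compute and a tool call to move; the robot and the scene stay as the last step left them, time stands still between calls to the robot, and variables do not carry over. Pictures are saved under pics/ and viewed, at most 14 in all, crops included, and the job is handed in when it is done.

Besides the shell and the picture viewer there is one more tool, called as a command line: name --pt "numbers of a row" for each row, then --argument value for the rest. step_arm: Moves the arm, as the interface text tells. Its arguments: {"type":"object","properties":{"claw":{"type":"array"},"travel":{"type":"array"},"roll":{"type":"array"},"newtons":{"type":"number"}},"required":["claw","travel","roll"]}

```bash
mkdir -p pics; cat > h.py <<'E'
import numpy as np, cv2
from scipy.spatial.transform import Rotation as R
from rig import read_state, read_camera, manip, finder
def K(p):
    f=p["color"].shape[0]/2/np.tan(np.radians(p["fov_y"])/2)
    return np.array([[f,0,p["cx"]],[0,f,p["cy"]],[0,0,1.]])
def cam(p,st=None):
    if "eye" in p:
        r=np.array(p["rotation"],float)
        r=r if r.shape==(3,3) else R.from_rotvec(r).as_matrix()
        return np.array(p["eye"]),r
    T=np.eye(4);T[:3,:3]=R.from_rotvec(st["tcp_rot"]).as_matrix();T[:3,3]=st["tool_pos"]
    T=T@np.array(p["T_tool_cam"]);return T[:3,3],T[:3,:3]
def rays(p,uv,st=None):
    e,r=cam(p,st)
    n=cv2.undistortPoints(np.array(uv,float).reshape(-1,1,2),K(p),np.array(p["D"],float)).reshape(-1,2)
    return e,np.c_[n,np.ones(len(n))]@r.T
def onplane(p,uv,z,st=None):
    e,d=rays(p,uv,st);return e+d*((z-e[2])/d[:,2])[:,None]
def cloud(p,mask,st=None):
    m=mask&(p["range_z"]>0);v,u=np.nonzero(m)
    e,d=rays(p,np.c_[u,v],st);return e+d*p["range_z"][m][:,None]
def proj(p,X,st=None):
    e,r=cam(p,st);rv=cv2.Rodrigues(r.T)[0]
    return cv2.projectPoints(np.array(X,float).reshape(-1,1,3),rv,-r.T@e,K(p),np.array(p["D"],float))[0].reshape(-1,2)
def save(p,n): cv2.imwrite("pics/"+n,p["color"][:,:,::-1])
E
python3 - <<'E'
from h import *
ims=[]
for n in ["scene","side"]:
    p=read_camera(n);save(p,n+"0.png");print(n,p["fov_y"],p["D"],cam(p))
    for t in ["carrier_a","carrier_b","carrier_c","sash_handle","stapler","timer","bay"]:
        for o in finder.masks_of(t,p)[:3]:
            c=cloud(p,o["region"]); 
            if len(c)>20: print(n,t,round(o["score"],2),np.round(o["centre"]),len(c),np.round(np.median(c,0),3),np.round(np.percentile(c,2,0),3),np.round(np.percentile(c,98,0),3))
st=read_state();print(st["time_s"],st["tcp_rot"])
E
```

```text
scene 44.8186026535528 [-0.02717052  0.          0.          0.          0.        ] (array([ 0.0507475 , -0.55508577,  1.17084652]), array([[ 0.85876096, -0.37950548,  0.34424585],
       [-0.51208651, -0.65830337,  0.55172827],
       [ 0.0172343 , -0.65008635, -0.75966487]]))
scene carrier_a 0.75 [247. 174.] 706 [0.57  0.449 0.014] [ 0.481  0.433 -0.002] [0.648 0.482 0.081]
scene carrier_a 0.67 [273. 228.] 812 [0.535 0.235 0.014] [0.446 0.225 0.   ] [0.616 0.267 0.082]
scene carrier_a 0.65 [262. 201.] 862 [0.56  0.34  0.015] [ 0.465  0.315 -0.003] [0.631 0.369 0.081]
scene carrier_b 0.75 [247. 174.] 706 [0.57  0.449 0.014] [ 0.481  0.433 -0.002] [0.648 0.482 0.081]
scene carrier_b 0.67 [273. 228.] 812 [0.535 0.235 0.014] [0.446 0.225 0.   ] [0.616 0.267 0.082]
scene carrier_b 0.65 [262. 201.] 862 [0.56  0.34  0.015] [ 0.465  0.315 -0.003] [0.631 0.369 0.081]
scene carrier_c 0.75 [247. 174.] 706 [0.57  0.449 0.014] [ 0.481  0.433 -0.002] [0.648 0.482 0.081]
scene carrier_c 0.67 [273. 228.] 812 [0.535 0.235 0.014] [0.446 0.225 0.   ] [0.616 0.267 0.082]
scene carrier_c 0.65 [262. 20
[... 1341 characters left out ...]
.] 921 [0.559 0.353 0.016] [0.465 0.319 0.   ] [0.63  0.365 0.083]
side carrier_c 0.56 [240. 286.] 988 [0.572 0.463 0.014] [0.476 0.437 0.001] [0.648 0.478 0.081]
side sash_handle 0.65 [266. 255.] 1026 [0.56  0.352 0.015] [ 0.465  0.295 -0.001] [0.636 0.364 0.083]
side sash_handle 0.59 [345. 176.] 1760 [0.477 0.022 0.077] [0.372 0.011 0.03 ] [0.589 0.031 0.138]
side stapler 0.66 [292. 345.] 767 [0.364 0.551 0.042] [0.353 0.489 0.001] [0.384 0.603 0.049]
side timer 0.42 [285. 145.] 118 [ 0.733 -0.061  0.016] [ 0.688 -0.099  0.002] [0.747 0.041 0.12 ]
side bay 0.87 [346. 177.] 3613 [0.472 0.02  0.054] [ 0.354 -0.087 -0.001] [0.607 0.035 0.18 ]
0.8 [2.22140591e+00 2.22143396e+00 2.24557360e-04]
```

View pics/scene0.png

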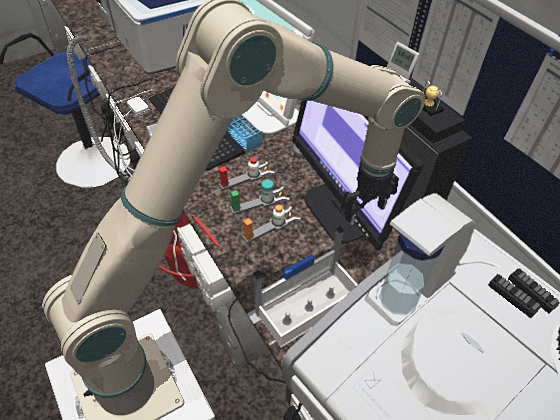

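View pics/side0.png

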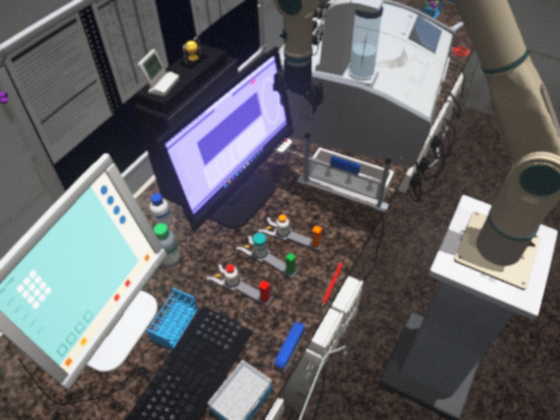

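The scene picture shows all three carriers, hooks pointing away from the robot: red (247,174), green (262,201) and orange (273,228). The blue sash handle is at (299,266) and the pins are at (288,320), (309,306) and (330,292). The side picture shows the same, with the stapler at (290,345), clear of the work. Next I measure the handle, posts and pins.

```bash
cat >> h.py <<'E'
HUE={"a":(0,6),"b":(8,18),"c":(50,75),"handle":(105,125)}
def colmask(p,k,S=130,V=60):
    h=cv2.cvtColor(p["color"],cv2.COLOR_RGB2HSV).astype(int)
    lo,hi=HUE[k];m=(h[...,0]>=lo)&(h[...,0]<=hi)
    if k=="a": m|=h[...,0]>=174
    return m&(h[...,1]>S)&(h[...,2]>V)
BOX={"h":((.3,-.08),(.62,.09))}
def carriers(p,st=None,lo=(.3,.03),hi=(.75,.6)):
    """post top centre and caps -> origin, yaw"""
    out={}
    e,r=cam(p,st);C=cloud(p,p["range_z"]>0,st);m=p["range_z"]>0
    for k in "abc":
        c=C[colmask(p,k)[m]]
        c=c[(c[:,0]>lo[0])&(c[:,0]<hi[0])&(c[:,1]>lo[1])&(c[:,1]<hi[1])&(c[:,2]>.02)&(c[:,2]<.095)]
        out[k]=c
    return out
E
python3 - <<'E'
from h import *
for n in ["scene","side"]:
    p=read_camera(n);m=p["range_z"]>0;C=cloud(p,m)
    c=C[colmask(p,"handle")[m]];c=c[(c[:,0]>.35)&(c[:,0]<.6)&(abs(c[:,1])<.08)&(c[:,2]>.08)&(c[:,2]<.2)]
    t=c[c[:,2]>.127]
    ln=cv2.fitLine(t[:,:2].astype(np.float32),cv2.DIST_HUBER,0,.01,.01).ravel()
    print(n,"handle",len(c),len(t),"top",t.mean(0).round(4),t.min(0).round(3),t.max(0).round(3),"ang",np.degrees(np.arctan2(ln[1],ln[0])).round(1))
    # pins
    q=C[(C[:,2]>.03)&(C[:,2]<.048)&(C[:,1]<0.0)&(C[:,1]>-.065)&(C[:,0]>.37)&(C[:,0]<.58)]
    if len(q)>3:
        for x0 in (.405,.475,.545):
            w=q[abs(q[:,0]-x0)<.03]
            if len(w): print(" pin",x0,len(w),np.median(w,0).round(4))
    cs=carriers(p)
    for k,c in cs.items():
        print(k,len(c))
        # split post / cap by x
        for lab,s in (("lowx",c[c[:,0]<.51]),("highx",c[c[:,0]>=.51])):
            s2=s[s[:,2]>(.077 if lab=="lowx" else .05)]
            if len(s2): print("  ",lab,len(s2),s2.mean(0).round(4),(s2.min(0)+s2.max(0))[:2].round(4)/2)
E
```

```text
scene handle 314 196 top [0.4802 0.018  0.1345] [0.437 0.01  0.127] [0.525 0.029 0.14 ] ang 3.6
 pin 0.405 21 [ 0.4141 -0.0418  0.039 ]
 pin 0.475 23 [ 0.4837 -0.0369  0.0378]
 pin 0.545 20 [ 0.5531 -0.0339  0.0394]
a 151
   lowx 28 [0.4904 0.4557 0.0804] [0.49035 0.4572 ]
   highx 30 [0.5945 0.4533 0.0728] [0.5951  0.45485]
b 167
   lowx 38 [0.4571 0.24   0.0803] [0.45745 0.24065]
   highx 25 [0.5589 0.2435 0.0727] [0.5604 0.2447]
c 74
   lowx 29 [0.4758 0.3514 0.0805] [0.4756 0.351 ]
side handle 264 149 top [0.4782 0.0238 0.1352] [0.438 0.012 0.127] [0.521 0.031 0.144] ang 3.1
a 213
   lowx 60 [0.4882 0.4584 0.0807] [0.4883 0.4583]
   highx 44 [0.5922 0.4548 0.0745] [0.59185 0.4541 ]
b 180
   lowx 48 [0.4569 0.2423 0.0813] [0.457   0.24145]
   highx 28 [0.5596 0.2486 0.0746] [0.56005 0.2473 ]
c 87
   lowx 48 [0.4742 0.3538 0.0812] [0.4741 0.3535]
```

step_arm --claw '[8.5, 8.5, 8.5, 8.5, 8.5]' --pt "-3.4 0.4 0" --pt "-3.4 0.4 0" --pt "-3.4 0.4 0" --pt "-3.4 0.4 0" --pt "-3.5 0.5 0" --roll '[-0.18, -0.18, -0.18, -0.18, -0.18]'

```text
time_s: 1.52
tool_pos: [0.4781, 0.0212, 0.2485]
tcp_rot: [-2.97, -1.025, -0.001]
contact_force: [0.5, 0.6, 0.0]
grip_width: 0.0849
grasp_force: 0.0
```

step_arm --claw '[8.5, 8.5, 8.5, 8.5, 8.5]' --pt "0 0 -1" --pt "0 0 -2" --pt "0 0 -2" --pt "0 0 0" --pt "0 0 0" --roll '[-0.18, -0.18, -0.18, -0.07, 0]'

```text
time_s: 2.15
tool_pos: [0.4791, 0.0212, 0.1982]
tcp_rot: [3.14, 0.097, -0.0]
contact_force: [-0.2, -1.1, 1.2]
grip_width: 0.0851
grasp_force: 0.0
```

step_arm --claw '[8.5, 8.5, 8.5, 8.5, 8.5]' --pt "0 0 -2.5" --pt "0 0 -2.5" --pt "0 0 -2.5" --pt "0 0 -1" --pt "0 0 0" --roll '[0, 0, 0, 0, 0]'

```text
time_s: 2.78
tool_pos: [0.479, 0.0209, 0.1133]
tcp_rot: [-3.14, -0.096, 0.001]
contact_force: [0.5, -0.0, 0.5]
grip_width: 0.0848
grasp_force: 0.0
```

step_arm --claw '[1.0, 1.0, 1.0, 1.0, 1.0]' --pt "0 0 0" --pt "0 0 0" --pt "0 0 0" --pt "0 0 0" --pt "0 0 0" --roll '[0, 0, 0, 0, 0]' --newtons 60

```text
time_s: 3.4
tool_pos: [0.4792, 0.0208, 0.1136]
tcp_rot: [3.14, 0.094, 0.001]
contact_force: [-0.8, -1.3, 3.9]
grip_width: 0.0134
grasp_force: 59.2
```

step_arm --claw '[1.0, 1.0, 1.0, 1.0, 1.0]' --pt "0 0 0" --pt "0 0 0" --pt "0 0 0" --pt "0 0 1" --pt "0 0 1" --roll '[0, 0, 0, 0, 0]'

```text
time_s: 4.03
tool_pos: [0.4792, 0.0208, 0.1334]
tcp_rot: [3.139, 0.095, -0.0]
contact_force: [3.2, -0.8, -9.0]
grip_width: 0.0135
grasp_force: 58.7
```

step_arm --claw '[1.0, 1.0, 1.0, 1.0, 1.0]' --pt "0 0 1.5" --pt "0 0 1.5" --pt "0 0 1.5" --pt "0 0 1.5" --pt "0 0 0.3" --roll '[0, 0, 0, 0, 0]'

```text
time_s: 4.65
tool_pos: [0.478, 0.0207, 0.1932]
tcp_rot: [3.137, 0.096, -0.003]
contact_force: [18.0, -4.8, -73.4]
grip_width: 0.0126
grasp_force: 61.7
```

step_arm --claw '[1.0, 1.0, 1.0, 1.0, 1.0]' --pt "0 0 0" --pt "0 0 0" --pt "0 0 0" --pt "0 0 0" --pt "0 0 0" --roll '[0, 0, 0, 0, 0]'

```text
time_s: 5.28
tool_pos: [0.478, 0.0207, 0.1931]
tcp_rot: [3.137, 0.096, -0.005]
contact_force: [12.0, -4.2, -49.2]
grip_width: 0.0132
grasp_force: 65.6
```

step_arm --claw '[1.0, 1.0, 8.5, 8.5, 8.5]' --pt "0 0 -0.3" --pt "0 0 0" --pt "0 0 0" --pt "0 0 0" --pt "0 0 0" --roll '[0, 0, 0, 0, 0]'

```text
time_s: 5.9
tool_pos: [0.4792, 0.0215, 0.1941]
tcp_rot: [-3.139, -0.097, -0.002]
contact_force: [0.2, -0.2, 0.4]
grip_width: 0.067
grasp_force: 0.0
```

step_arm --claw '[8.5, 8.5, 8.5, 8.5, 8.5]' --pt "0 0 1" --pt "0 0 2" --pt "0 0 3" --pt "0 2 2" --pt "0 5 0" --roll '[0, 0, 0, 0.18, 0.18]'

```text
time_s: 6.52
tool_pos: [0.4806, 0.0895, 0.2761]
tcp_rot: [3.071, 0.656, 0.008]
contact_force: [1.2, 0.2, -0.3]
grip_width: 0.0849
grasp_force: 0.0
```

step_arm --claw '[8.5, 8.5, 8.5, 8.5, 8.5]' --pt "0 5 0" --pt "0 5 0" --pt "-1 3 0" --pt "-1 2 0" --pt "0 0 0" --roll '[0.18, 0.18, 0.18, 0.18, 0.18]'

```text
time_s: 7.15
tool_pos: [0.458, 0.2432, 0.274]
tcp_rot: [-2.471, -1.939, -0.001]
contact_force: [-0.8, 0.3, 0.6]
grip_width: 0.0848
grasp_force: 0.0
```

step_arm --claw '[8.5, 8.5, 8.5, 8.5, 8.5]' --pt "0 0 0" --pt "0 0 0" --pt "0 0 0" --pt "0 0 0" --pt "0 0 0" --roll '[0.18, 0.1, 0, 0, 0]'

```text
time_s: 7.78
tool_pos: [0.459, 0.241, 0.2735]
tcp_rot: [2.189, 2.253, 0.0]
contact_force: [-0.4, 0.4, 0.9]
grip_width: 0.085
grasp_force: 0.0
```

```bash
cat >> h.py <<'E'
def sash(p,):
    m=p["range_z"]>0;C=cloud(p,m);c=C[colmask(p,"handle")[m]]
    c=c[(c[:,0]>.4)&(c[:,0]<.56)&(abs(c[:,1]-.02)<.035)&(c[:,2]>.06)&(c[:,2]<.25)]
    return len(c),np.percentile(c[:,2],[3,97]).round(4) if len(c) else None
E
cat > look.py <<'E'
from h import *
import sys
for n in ["scene","side"]:
    p=read_camera(n);save(p,n+sys.argv[1]+".png");print(n,"sash handle z",sash(p))
    for k,c in carriers(p).items():
        t=c[c[:,2]>.077]
        if len(t)>4: print("  ",k,len(t),"post",np.median(t,0).round(4),((t.min(0)+t.max(0))/2)[:2].round(4))
        t=c[(c[:,2]<.0765)&(c[:,2]>.068)]
        if len(t)>4: print("     cap?",len(t),np.median(t,0).round(4))
st=read_state()
p=read_camera("wrist");save(p,"wrist"+sys.argv[1]+".png")
print(np.round(st["tool_pos"],4),st["tcp_rot"],st["time_s"])
E
python3 look.py 1
```

```text
scene sash handle z (355, array([0.1858, 0.2139]))
     cap? 27 [0.5932 0.453  0.0734]
   b 38 post [0.4568 0.2394 0.0793] [0.4577 0.2405]
     cap? 41 [0.5527 0.2395 0.072 ]
   c 28 post [0.4756 0.3511 0.0805] [0.4755 0.3523]
     cap? 7 [0.4695 0.3468 0.0706]
side sash handle z (251, array([0.1871, 0.2158]))
   a 66 post [0.4889 0.4588 0.0807] [0.5356 0.4585]
     cap? 51 [0.5877 0.4574 0.0737]
   b 46 post [0.4578 0.2415 0.0815] [0.5064 0.2422]
     cap? 45 [0.5531 0.2491 0.0739]
   c 51 post [0.4749 0.3536 0.081 ] [0.4748 0.3545]
     cap? 15 [0.4674 0.3606 0.0723]
[0.459  0.2411 0.2733] [ 2.18833414e+00  2.25392771e+00 -1.07292350e-04] 7.875
```

View pics/wrist1.png

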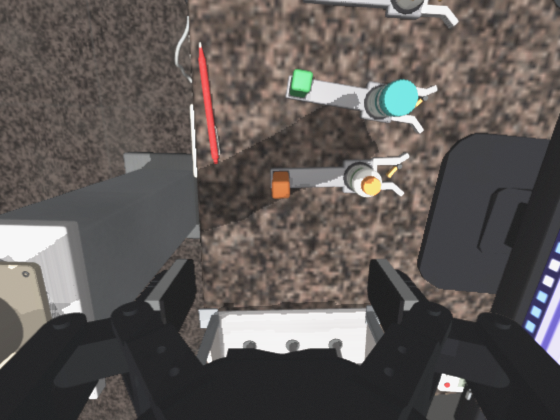

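step_arm --claw '[8.5, 8.5, 8.5, 8.5, 8.5]' --pt "-0.1 0 -6" --pt "0 0 -6" --pt "0 0 -6" --pt "0 0 -4" --pt "0 0 0" --roll '[0.01, 0, 0, 0, 0]'

```text
time_s: 8.55
tool_pos: [0.456, 0.2399, 0.0508]
tcp_rot: [-2.175, -2.264, 0.01]
contact_force: [0.7, -1.0, 0.6]
grip_width: 0.0853
grasp_force: 0.0
```

step_arm --claw '[1.5, 1.5, 1.5, 1.5, 1.5]' --pt "0 0 0" --pt "0 0 0" --pt "0 0 0" --pt "0 0 0" --pt "0 0 0" --roll '[0, 0, 0, 0, 0]' --newtons 60

```text
time_s: 9.18
tool_pos: [0.4586, 0.2415, 0.0546]
tcp_rot: [2.176, 2.265, 0.003]
contact_force: [-1.1, -0.1, 8.3]
grip_width: 0.0194
grasp_force: 59.8
```

step_arm --claw '[1.5, 1.5, 1.5, 1.5, 1.5]' --pt "0 0 0" --pt "0 0 0.5" --pt "0 0 0.5" --pt "0 0 0" --pt "0 0 0" --roll '[0, 0, 0, 0, 0]'

```text
time_s: 9.8
tool_pos: [0.4579, 0.241, 0.0632]
tcp_rot: [-2.177, -2.265, 0.0]
contact_force: [-0.1, 0.1, -1.1]
grip_width: 0.0197
grasp_force: 41.7
```

step_arm --claw '[1.5, 1.5, 1.5, 1.5, 1.5]' --pt "-0.6 0.2 0" --pt "-0.7 0.2 0" --pt "-0.7 0.2 0" --pt "-0.7 0.2 0" --pt "-0.7 0.1 0" --roll '[-0.155, -0.155, -0.155, -0.155, -0.155]'

```text
time_s: 10.42
tool_pos: [0.4237, 0.2502, 0.0631]
tcp_rot: [-2.874, -1.268, 0.0]
contact_force: [-0.4, 0.1, -1.9]
grip_width: 0.0193
grasp_force: 61.3
```

step_arm --claw '[1.5, 1.5, 1.5, 1.5, 1.5]' --pt "-0.6 0 0" --pt "-0.6 0 0" --pt "-0.6 0 0" --pt "-0.6 0 0" --pt "-0.5 0 0" --roll '[-0.155, -0.155, -0.155, -0.155, -0.155]'

```text
time_s: 11.05
tool_pos: [0.3948, 0.2502, 0.0632]
tcp_rot: [-3.14, -0.088, -0.0]
contact_force: [0.0, -0.4, -1.6]
grip_width: 0.0192
grasp_force: 61.3
```

```bash
python3 look.py 2
```

```text
scene sash handle z (354, array([0.1861, 0.2145]))
     cap? 25 [0.5948 0.4543 0.0738]
   b 33 post [0.3956 0.1429 0.0829] [0.3959 0.1948]
     cap? 7 [0.3851 0.2389 0.0747]
side sash handle z (0, None)
   a 61 post [0.4895 0.4581 0.0803] [0.5366 0.4575]
     cap? 61 [0.5873 0.458  0.0738]
   c 48 post [0.4743 0.3545 0.0817] [0.4747 0.3538]
     cap? 15 [0.4688 0.3615 0.0708]
[0.3942 0.2502 0.0631] [ 3.13953999e+00  9.59954651e-02 -1.51593473e-03] 11.15
```

View pics/wrist2.png

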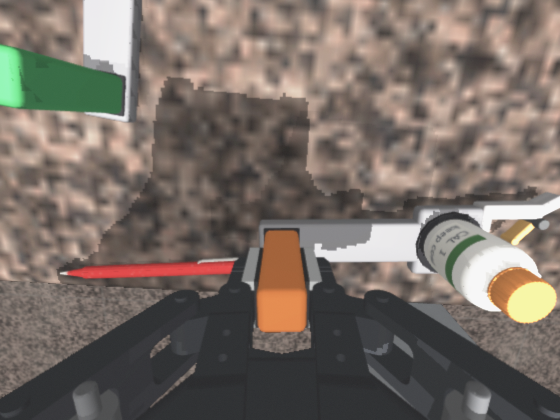

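step_arm --claw '[1.5, 1.5, 1.5, 1.5, 1.5]' --pt "0 0 -0.8" --pt "0.15 -2.5 0" --pt "0.15 -2.5 0" --pt "0.15 -2.5 0" --pt "0.15 -2.5 0" --roll '[0, 0, 0, 0, 0]'

```text
time_s: 11.82
tool_pos: [0.4014, 0.1491, 0.055]
tcp_rot: [-3.14, -0.098, -0.0]
contact_force: [-0.1, 0.3, -1.7]
grip_width: 0.0197
grasp_force: 61.3
```

```bash
python3 - <<'E'
from h import *
p=read_camera("scene")
c=p["color"][230:350,210:370];cv2.imwrite("pics/crop3.png",cv2.resize(c,None,fx=4.5,fy=4.5,interpolation=cv2.INTER_CUBIC)[:,:,::-1])
m=p["range_z"]>0;C=cloud(p,m);q=C[(C[:,2]>.03)&(C[:,2]<.048)&(C[:,1]<-.01)&(C[:,1]>-.065)&(C[:,0]>.37)&(C[:,0]<.58)]
for x0 in (.413,.483,.553):
    w=q[abs(q[:,0]-x0)<.03];print(len(w),np.median(w,0).round(4))
st=read_state();print(st["tool_pos"],st["contact_force"])
E
```

```text
21 [ 0.4131 -0.0415  0.0373]
19 [ 0.482  -0.0374  0.0396]
21 [ 0.5531 -0.0336  0.0392]
[0.40175026 0.14498729 0.05511758] [ 0.71028494 -3.79689635 -1.40459213]
```

View pics/crop3.png

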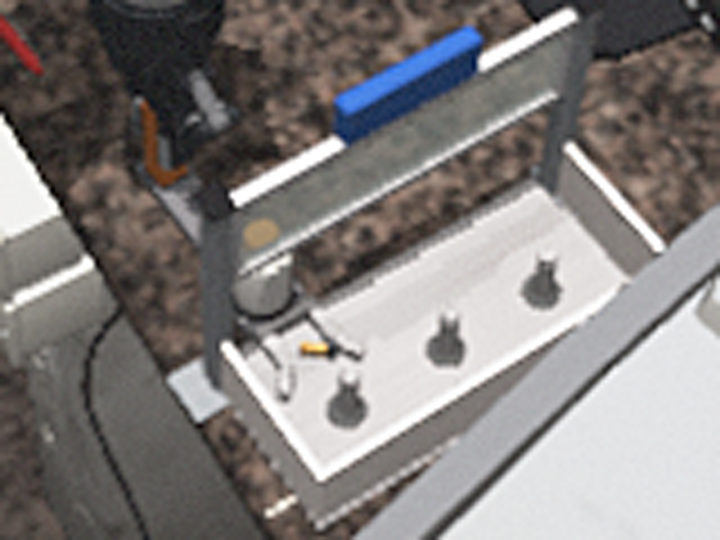

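The crop shows the hook's mouth (prongs at (290,390) and (360,350)) lined up with the near pin at (348,400), and the sash up. I'll push it in.

step_arm --claw '[1.5, 1.5, 1.5, 1.5, 1.5]' --pt "0.05 -1 0" --pt "0.06 -1 0" --pt "0.06 -1 0" --pt "0.06 -1 0" --pt "0.05 -0.7 0" --roll '[0, 0, 0, 0, 0]'

```text
time_s: 12.5
tool_pos: [0.4046, 0.1032, 0.0551]
tcp_rot: [-3.139, -0.098, -0.001]
contact_force: [1.3, 1.6, -2.1]
grip_width: 0.0193
grasp_force: 61.3
```

step_arm --claw '[1.5, 1.5, 1.5, 1.5, 1.5]' --pt "0 -0.3 0" --pt "0 -0.3 0" --pt "0 -0.2 0" --pt "0 0 0" --pt "0 0 0" --roll '[0, 0, 0, 0, 0]'

```text
time_s: 13.12
tool_pos: [0.4031, 0.0951, 0.0552]
tcp_rot: [-3.14, -0.095, 0.002]
contact_force: [0.1, -0.4, -2.4]
grip_width: 0.0196
grasp_force: 61.2
```

step_arm --claw '[1.5, 1.5, 1.5, 1.5, 1.5]' --pt "0 -0.2 0" --pt "0 -0.2 0" --pt "0 -0.2 0" --pt "0 0 0" --pt "0 0 0" --roll '[0, 0, 0, 0, 0]'

```text
time_s: 13.75
tool_pos: [0.403, 0.0932, 0.0557]
tcp_rot: [-3.133, -0.102, 0.003]
contact_force: [-2.3, 10.7, 5.2]
grip_width: 0.0194
grasp_force: 62.1
```

step_arm --claw '[1.5, 1.5, 1.5, 1.5, 1.5]' --pt "0 0.4 0" --pt "0 0.4 0" --pt "0 0.4 0" --pt "0 0 0" --pt "0 0 0" --roll '[0, 0, 0, 0, 0]'

```text
time_s: 14.38
tool_pos: [0.4041, 0.0982, 0.055]
tcp_rot: [3.136, 0.091, 0.002]
contact_force: [1.5, -5.8, -5.2]
grip_width: 0.0193
grasp_force: 60.8
```

step_arm --claw '[1.5, 1.5, 8.5, 8.5, 8.5]' --pt "0 -0.4 0" --pt "0 -0.1 0" --pt "0 0 0" --pt "0 0 0" --pt "0 0 0" --roll '[0, 0, 0, 0, 0]'

```text
time_s: 15.0
tool_pos: [0.4039, 0.0962, 0.0554]
tcp_rot: [-3.14, -0.096, -0.001]
contact_force: [-1.0, -0.1, -0.2]
grip_width: 0.0725
grasp_force: 0.0
```

step_arm --claw '[8.5, 8.5, 8.5, 8.5, 8.5]' --pt "0 0 2" --pt "0 0 4" --pt "0 0 5" --pt "0 1 5" --pt "1 4 3" --roll '[0, 0, 0, 0.18, 0.18]'

```text
time_s: 15.62
tool_pos: [0.414, 0.1448, 0.2477]
tcp_rot: [3.072, 0.658, 0.003]
contact_force: [1.1, 1.1, -0.8]
grip_width: 0.0851
grasp_force: 0.0
```

step_arm --claw '[8.5, 8.5, 8.5, 8.5, 8.5]' --pt "1.2 4 0" --pt "1.2 4 0" --pt "1.2 4 0" --pt "1.2 4 0" --pt "1.2 4.5 0" --roll '[0.18, 0.18, 0.18, 0.18, 0.18]'

```text
time_s: 16.25
tool_pos: [0.4739, 0.3519, 0.2453]
tcp_rot: [2.476, 1.934, -0.0]
contact_force: [1.1, 0.4, -0.7]
grip_width: 0.0848
grasp_force: 0.0
```

step_arm --claw '[8.5, 8.5, 8.5, 8.5, 8.5]' --pt "0 0 0" --pt "0 0 0" --pt "0 0 0" --pt "0 0 0" --pt "0 0 0" --roll '[0.16, 0, 0, 0, 0]'

```text
time_s: 16.88
tool_pos: [0.4738, 0.3508, 0.2454]
tcp_rot: [2.32, 2.118, 0.0]
contact_force: [0.3, 0.4, 0.1]
grip_width: 0.085
grasp_force: 0.0
```

```bash
python3 look.py 4; python3 - <<'E'
import cv2,numpy as np
a=cv2.imread("pics/wrist4.png");b=cv2.resize(cv2.imread("pics/scene4.png")[230:350,210:370],(240,180),interpolation=cv2.INTER_CUBIC)
b=np.vstack([b,np.zeros((240,240,3),np.uint8)]);cv2.imwrite("pics/m4.png",np.hstack([a,b]))
E
```

```text
scene sash handle z (352, array([0.1862, 0.2146]))
   a 29 post [0.491  0.4573 0.0798] [0.539  0.4573]
     cap? 45 [0.5888 0.4522 0.0733]
   b 42 post [0.404  0.0948 0.0804] [0.4032 0.0948]
     cap? 7 [0.4029 0.094  0.0724]
   c 17 post [0.4783 0.3528 0.0807] [0.4755 0.3509]
     cap? 6 [0.4756 0.3449 0.0728]
side sash handle z (308, array([0.1868, 0.2157]))
   a 65 post [0.4883 0.4597 0.0809] [0.5343 0.4583]
     cap? 61 [0.5884 0.4576 0.0739]
   b 41 post [0.4028 0.0977 0.0811] [0.4024 0.0973]
     cap? 17 [0.3986 0.1045 0.0709]
   c 38 post [0.4741 0.3557 0.0817] [0.4734 0.3558]
     cap? 6 [0.4689 0.3623 0.0751]
[0.4738 0.3509 0.2454] [-2.31977243e+00 -2.11853272e+00 -5.14597131e-05] 16.975
```

View pics/m4.png

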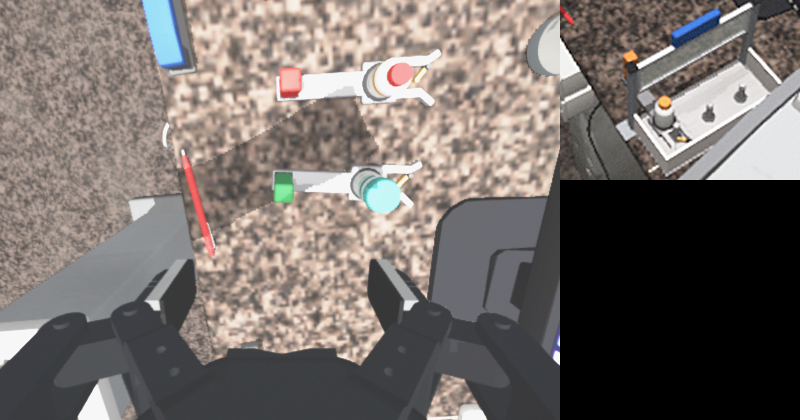

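The near-pin carrier (orange) sits home, and the green bar lies level in the wrist view at (285,185). I'll grasp green.

step_arm --claw '[8.5, 8.5, 8.5, 8.5, 8.5]' --pt "0.1 0.2 -6" --pt "0 0 -6" --pt "0 0 -4" --pt "0 0 -3" --pt "0 0 0" --roll '[0, 0, 0, 0, 0]'

```text
time_s: 17.65
tool_pos: [0.4734, 0.352, 0.0533]
tcp_rot: [-2.319, -2.118, 0.007]
contact_force: [0.5, -0.1, -0.0]
grip_width: 0.0851
grasp_force: 0.0
```

step_arm --claw '[1.5, 1.5, 1.5, 1.5, 1.5]' --pt "0 0 0" --pt "0 0 0" --pt "0 0 0" --pt "0 0 0" --pt "0 0 0" --roll '[0, 0, 0, 0, 0]'

```text
time_s: 18.27
tool_pos: [0.4756, 0.3534, 0.0564]
tcp_rot: [2.319, 2.119, 0.003]
contact_force: [-0.0, -0.5, 5.9]
grip_width: 0.019
grasp_force: 59.5
```

step_arm --claw '[1.5, 1.5, 1.5, 1.5, 1.5]' --pt "0 0 0" --pt "0 0 0.5" --pt "0 0 0.5" --pt "0 0 0" --pt "0 0 0" --roll '[0, 0, 0, 0, 0]'

```text
time_s: 18.9
tool_pos: [0.4746, 0.353, 0.0652]
tcp_rot: [-2.319, -2.119, 0.001]
contact_force: [-0.2, 0.5, -2.0]
grip_width: 0.0195
grasp_force: 58.8
```

step_arm --claw '[1.5, 1.5, 1.5, 1.5, 1.5]' --pt "0 -0.7 0" --pt "0 -0.8 0" --pt "0 -0.8 0" --pt "-0.1 -0.8 0" --pt "-0.2 -0.8 0" --roll '[-0.142, -0.142, -0.142, -0.142, -0.142]'

```text
time_s: 19.52
tool_pos: [0.4717, 0.3138, 0.0651]
tcp_rot: [-2.914, -1.174, 0.0]
contact_force: [0.2, -0.1, -2.0]
grip_width: 0.0195
grasp_force: 58.7
```

step_arm --claw '[1.5, 1.5, 1.5, 1.5, 1.5]' --pt "-0.2 -0.9 0" --pt "-0.2 -0.9 0" --pt "-0.2 -0.9 0" --pt "-0.2 -0.9 0" --pt "0 -0.8 0" --roll '[-0.142, -0.142, -0.142, -0.142, -0.142]'

```text
time_s: 20.15
tool_pos: [0.4636, 0.2699, 0.0651]
tcp_rot: [-3.14, -0.088, 0.001]
contact_force: [0.4, -0.3, -1.5]
grip_width: 0.0198
grasp_force: 58.7
```

step_arm --claw '[1.5, 1.5, 1.5, 1.5, 1.5]' --pt "0 0 -0.4" --pt "0 0 -0.4" --pt "0 0 0" --pt "0 0 0" --pt "0 0 0" --roll '[0, 0, 0, 0, 0]'

```text
time_s: 20.78
tool_pos: [0.4639, 0.2702, 0.0574]
tcp_rot: [-3.14, -0.096, -0.0]
contact_force: [0.1, -0.4, -1.3]
grip_width: 0.0195
grasp_force: 58.7
```

```bash
python3 look.py 5
```

```text
scene sash handle z (354, array([0.1858, 0.2142]))
   a 33 post [0.4898 0.4568 0.0804] [0.4907 0.4557]
     cap? 11 [0.4899 0.4501 0.0727]
   b 41 post [0.4046 0.0946 0.0806] [0.4027 0.0958]
     cap? 8 [0.4057 0.0962 0.0741]
side sash handle z (128, array([0.1876, 0.2148]))
   a 63 post [0.4891 0.4578 0.0809] [0.5376 0.4579]
     cap? 60 [0.5883 0.458  0.0736]
   b 44 post [0.4017 0.0985 0.0824] [0.4028 0.0977]
     cap? 11 [0.4008 0.1038 0.0734]
[0.4639 0.2701 0.0574] [-3.13997358e+00 -9.58555733e-02 -3.03186348e-04] 20.875
```

step_arm --claw '[1.5, 1.5, 1.5, 1.5, 1.5]' --pt "0.1 -2.4 0" --pt "0.14 -2.4 0" --pt "0.14 -2.4 0" --pt "0.14 -2.4 0" --pt "0.14 -2.4 0" --roll '[0, 0, 0, 0, 0]'

```text
time_s: 21.55
tool_pos: [0.4706, 0.1493, 0.0574]
tcp_rot: [3.14, 0.096, 0.001]
contact_force: [0.0, -0.8, -1.8]
grip_width: 0.0194
grasp_force: 58.9
```

step_arm --claw '[1.5, 1.5, 1.5, 1.5, 1.5]' --pt "0.05 -1 0" --pt "0.06 -1 0" --pt "0.06 -1 0" --pt "0.06 -1 0" --pt "0.05 -0.8 0" --roll '[0, 0, 0, 0, 0]'

```text
time_s: 22.18
tool_pos: [0.474, 0.1019, 0.0575]
tcp_rot: [-3.14, -0.097, -0.002]
contact_force: [1.8, 0.8, -1.8]
grip_width: 0.0194
grasp_force: 58.9
```

step_arm --claw '[1.5, 1.5, 1.5, 1.5, 1.5]' --pt "0 -0.3 0" --pt "0 -0.3 0" --pt "0 -0.2 0" --pt "0 0 0" --pt "0 0 0" --roll '[0, 0, 0, 0, 0]'

```text
time_s: 22.8
tool_pos: [0.4725, 0.097, 0.0574]
tcp_rot: [-3.135, -0.099, 0.003]
contact_force: [0.3, 7.9, 2.2]
grip_width: 0.0194
grasp_force: 59.7
```

step_arm --claw '[1.5, 1.5, 1.5, 1.5, 1.5]' --pt "0 -0.2 0" --pt "0 -0.1 0" --pt "0 0 0" --pt "0 0 0" --pt "0 0 0" --roll '[0, 0, 0, 0, 0]'

```text
time_s: 23.42
tool_pos: [0.4723, 0.0967, 0.0577]
tcp_rot: [-3.131, -0.102, 0.004]
contact_force: [-1.0, 13.4, 7.0]
grip_width: 0.0193
grasp_force: 60.4
```

step_arm --claw '[1.5, 1.5, 1.5, 1.5, 1.5]' --pt "0 0.5 0" --pt "0 0.5 0" --pt "0 0.4 0" --pt "0 0 0" --pt "0 0 0" --roll '[0, 0, 0, 0, 0]'

```text
time_s: 24.05
tool_pos: [0.473, 0.1032, 0.0572]
tcp_rot: [3.138, 0.092, -0.0]
contact_force: [-0.6, -4.7, -3.1]
grip_width: 0.0195
grasp_force: 59.6
```

step_arm --claw '[1.5, 1.5, 8.5, 8.5, 8.5]' --pt "0 -0.4 0" --pt "0 -0.2 0" --pt "0 0 0" --pt "0 0 0" --pt "0 0 0" --roll '[0, 0, 0, 0, 0]'

```text
time_s: 24.68
tool_pos: [0.4733, 0.0993, 0.0574]
tcp_rot: [-3.14, -0.096, -0.0]
contact_force: [-0.3, -0.7, -0.4]
grip_width: 0.0725
grasp_force: 0.0
```

step_arm --claw '[8.5, 8.5, 8.5, 8.5, 8.5]' --pt "0 0 2" --pt "0 0 4" --pt "0 0 5" --pt "0 1 5" --pt "0.3 5 3" --roll '[0, 0, 0, 0.18, 0.18]'

```text
time_s: 25.3
tool_pos: [0.4773, 0.1568, 0.2502]
tcp_rot: [3.071, 0.655, 0.005]
contact_force: [1.0, 1.6, -0.1]
grip_width: 0.0851
grasp_force: 0.0
```

step_arm --claw '[8.5, 8.5, 8.5, 8.5, 8.5]' --pt "0.3 6 0" --pt "0.3 6 0" --pt "0.3 6 0" --pt "0.3 6 0" --pt "0.2 6 0" --roll '[0.18, 0.18, 0.18, 0.18, 0.18]'

```text
time_s: 25.92
tool_pos: [0.4899, 0.461, 0.2473]
tcp_rot: [-2.475, -1.935, -0.0]
contact_force: [1.0, 0.7, -0.5]
grip_width: 0.0851
grasp_force: 0.0
```

step_arm --claw '[8.5, 8.5, 8.5, 8.5, 8.5]' --pt "0 0 0" --pt "0 0 0" --pt "0 0 0" --pt "0 0 0" --pt "0 0 0" --roll '[0.18, 0.04, 0, 0, 0]'

```text
time_s: 26.55
tool_pos: [0.4904, 0.4586, 0.2475]
tcp_rot: [2.256, 2.186, 0.0]
contact_force: [0.6, 0.4, -0.2]
grip_width: 0.0853
grasp_force: 0.0
```

```bash
python3 look.py 6; python3 - <<'E'
import cv2,numpy as np
a=cv2.imread("pics/wrist6.png");b=cv2.resize(cv2.imread("pics/scene6.png")[230:350,210:370],(240,180),interpolation=cv2.INTER_CUBIC)
b=np.vstack([b,np.zeros((240,240,3),np.uint8)]);cv2.imwrite("pics/m6.png",np.hstack([a,b]))
E
```

```text
scene sash handle z (355, array([0.1844, 0.214 ]))
   a 33 post [0.4915 0.455  0.0799] [0.5396 0.4557]
     cap? 36 [0.5905 0.4546 0.0726]
   b 42 post [0.4043 0.0938 0.0806] [0.4036 0.0943]
     cap? 8 [0.4072 0.0936 0.0748]
   c 42 post [0.4733 0.0964 0.0805] [0.4733 0.0975]
     cap? 10 [0.4702 0.0899 0.0716]
side sash handle z (310, array([0.187 , 0.2156]))
   a 64 post [0.4891 0.4585 0.0805] [0.5372 0.4581]
     cap? 55 [0.5876 0.4585 0.0738]
   b 40 post [0.4017 0.097  0.0818] [0.4024 0.0959]
     cap? 16 [0.3998 0.1029 0.073 ]
   c 32 post [0.4713 0.1018 0.0824] [0.4715 0.1024]
[0.4902 0.4589 0.2474] [-2.25542109e+00 -2.18690081e+00 -2.00091912e-04] 26.65
```

View pics/m6.png

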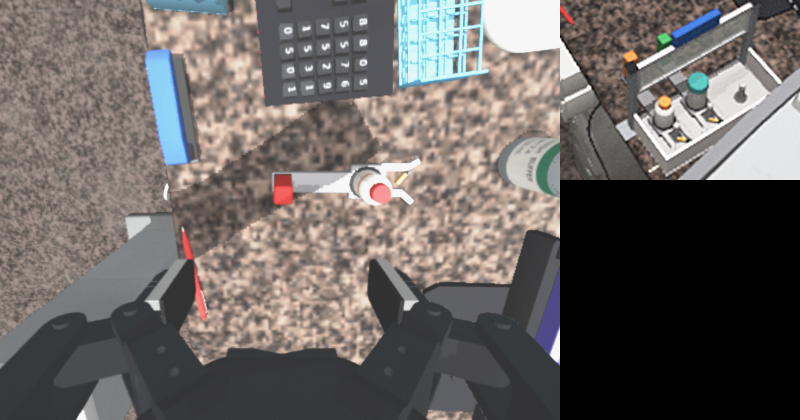

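Both docked carriers are in place, and the red bar lies level in the wrist view (post at (283,188)). I'll grasp red.

step_arm --claw '[8.5, 8.5, 8.5, 8.5, 8.5]' --pt "0 -0.1 -6" --pt "0 0 -6" --pt "0 0 -4" --pt "0 0 -3.2" --pt "0 0 0" --roll '[0, 0, 0, 0, 0]'

```text
time_s: 27.32
tool_pos: [0.4885, 0.4567, 0.0527]
tcp_rot: [-2.255, -2.187, 0.009]
contact_force: [0.3, -0.2, 0.4]
grip_width: 0.0848
grasp_force: 0.0
```

step_arm --claw '[1.5, 1.5, 1.5, 1.5, 1.5]' --pt "0 0 0" --pt "0 0 0" --pt "0 0 0" --pt "0 0 0" --pt "0 0 0" --roll '[0, 0, 0, 0, 0]'

```text
time_s: 27.95
tool_pos: [0.4912, 0.4585, 0.0565]
tcp_rot: [2.255, 2.188, 0.004]
contact_force: [1.5, -0.5, 6.3]
grip_width: 0.0196
grasp_force: 59.3
```

step_arm --claw '[1.5, 1.5, 1.5, 1.5, 1.5]' --pt "0 0 0" --pt "0 0 0.5" --pt "0 0 0.5" --pt "0 0 0" --pt "0 0 0" --roll '[0, 0, 0, 0, 0]'

```text
time_s: 28.58
tool_pos: [0.4899, 0.4579, 0.065]
tcp_rot: [-2.254, -2.188, 0.001]
contact_force: [-0.0, 0.8, -1.6]
grip_width: 0.0195
grasp_force: 58.6
```

step_arm --claw '[1.5, 1.5, 1.5, 1.5, 1.5]' --pt "0 -0.4 0" --pt "0 -0.8 0" --pt "0 -1.2 0" --pt "0 -1.5 0" --pt "0 -1.8 0" --roll '[-0.148, -0.148, -0.148, -0.148, -0.148]'

```text
time_s: 29.2
tool_pos: [0.4899, 0.401, 0.065]
tcp_rot: [-2.895, -1.218, 0.0]
contact_force: [0.2, -0.0, -1.6]
grip_width: 0.0194
grasp_force: 58.6
```

step_arm --claw '[1.5, 1.5, 1.5, 1.5, 1.5]' --pt "0.6 -2.4 0" --pt "0.8 -2.4 0" --pt "0.9 -2.4 0" --pt "0.9 -2.4 0" --pt "0.9 -2.4 0" --roll '[-0.148, -0.148, -0.148, -0.148, -0.148]'

```text
time_s: 29.82
tool_pos: [0.5314, 0.2806, 0.0652]
tcp_rot: [-3.14, -0.088, -0.0]
contact_force: [0.5, 0.2, -2.5]
grip_width: 0.0193
grasp_force: 58.6
```

step_arm --claw '[1.5, 1.5, 1.5, 1.5, 1.5]' --pt "0 0 -0.4" --pt "0 0 -0.4" --pt "0 0 0" --pt "0 0 0" --pt "0 0 0" --roll '[0, 0, 0, 0, 0]'

```text
time_s: 30.45
tool_pos: [0.531, 0.2815, 0.0573]
tcp_rot: [-3.14, -0.097, 0.0]
contact_force: [-0.4, 0.7, -3.1]
grip_width: 0.0191
grasp_force: 58.8
```

```bash
python3 look.py 7
```

```text
scene sash handle z (355, array([0.1862, 0.2139]))
   a 21 post [0.5266 0.263  0.0792] [0.5307 0.2293]
     cap? 32 [0.5357 0.1768 0.0742]
   b 43 post [0.405  0.0944 0.0802] [0.4037 0.0956]
     cap? 7 [0.4066 0.0869 0.0755]
   c 43 post [0.4739 0.0965 0.0801] [0.4734 0.0974]
     cap? 10 [0.4704 0.0911 0.0738]
side sash handle z (310, array([0.1883, 0.2159]))
   a 8 post [0.5357 0.1773 0.08  ] [0.5366 0.181 ]
     cap? 20 [0.5327 0.1778 0.0743]
   b 39 post [0.4022 0.097  0.0822] [0.4024 0.0953]
     cap? 20 [0.3998 0.1037 0.0721]
   c 30 post [0.4716 0.1025 0.0812] [0.4715 0.1001]
     cap? 7 [0.4699 0.1056 0.0746]
[0.5311 0.2813 0.0573] [-3.14001742e+00 -9.62217470e-02 -5.66068377e-05] 30.55
```

step_arm --claw '[1.5, 1.5, 1.5, 1.5, 1.5]' --pt "0.15 -2.5 0" --pt "0.15 -2.5 0" --pt "0.15 -2.5 0" --pt "0.15 -2.5 0" --pt "0.15 -2.5 0" --roll '[0, 0, 0, 0, 0]'

```text
time_s: 31.22
tool_pos: [0.5388, 0.1553, 0.0574]
tcp_rot: [-3.14, -0.096, -0.0]
contact_force: [-0.4, 0.9, -2.0]
grip_width: 0.0191
grasp_force: 58.9
```

step_arm --claw '[1.5, 1.5, 1.5, 1.5, 1.5]' --pt "0.06 -1 0" --pt "0.06 -1 0" --pt "0.06 -1 0" --pt "0.06 -1 0" --pt "0.06 -1 0" --roll '[0, 0, 0, 0, 0]'

```text
time_s: 31.85
tool_pos: [0.5425, 0.1064, 0.0575]
tcp_rot: [-3.139, -0.098, -0.002]
contact_force: [1.7, 1.4, -2.1]
grip_width: 0.019
grasp_force: 59.1
```

step_arm --claw '[1.5, 1.5, 1.5, 1.5, 1.5]' --pt "0 -0.3 0" --pt "0 -0.3 0" --pt "0 -0.3 0" --pt "0 -0.2 0" --pt "0 0 0" --roll '[0, 0, 0, 0, 0]'

```text
time_s: 32.48
tool_pos: [0.5411, 0.1006, 0.0576]
tcp_rot: [-3.132, -0.101, 0.003]
contact_force: [-1.0, 11.1, 3.5]
grip_width: 0.019
grasp_force: 60.1
```

step_arm --claw '[1.5, 1.5, 1.5, 1.5, 1.5]' --pt "0 -0.2 0" --pt "0 -0.1 0" --pt "0 0 0" --pt "0 0 0" --pt "0 0 0" --roll '[0, 0, 0, 0, 0]'

```text
time_s: 33.1
tool_pos: [0.5409, 0.1003, 0.0579]
tcp_rot: [-3.128, -0.104, 0.003]
contact_force: [-1.4, 16.4, 7.5]
grip_width: 0.0192
grasp_force: 60.6
```

step_arm --claw '[1.5, 1.5, 1.5, 1.5, 1.5]' --pt "0 0.5 0" --pt "0 0.5 0" --pt "0 0.4 0" --pt "0 0 0" --pt "0 0 0" --roll '[0, 0, 0, 0, 0]'

```text
time_s: 33.72
tool_pos: [0.5416, 0.1054, 0.0572]
tcp_rot: [3.139, 0.094, -0.0]
contact_force: [0.5, -1.1, -2.4]
grip_width: 0.0197
grasp_force: 59.3
```

step_arm --claw '[1.5, 1.5, 8.5, 8.5, 8.5]' --pt "0 -0.4 0" --pt "0 -0.2 0" --pt "0 0 0" --pt "0 0 0" --pt "0 0 0" --roll '[0, 0, 0, 0, 0]'

```text
time_s: 34.35
tool_pos: [0.5419, 0.0995, 0.0574]
tcp_rot: [3.139, 0.095, 0.001]
contact_force: [-0.6, -0.0, 1.0]
grip_width: 0.0727
grasp_force: 0.0
```

step_arm --claw '[8.5, 8.5, 8.5, 8.5, 8.5]' --pt "0 0 2" --pt "0 0 4" --pt "0 0 5" --pt "0 0 6" --pt "0 0 5" --roll '[0, 0, 0, 0, 0]'

```text
time_s: 34.98
tool_pos: [0.5418, 0.0997, 0.2796]
tcp_rot: [3.14, 0.095, 0.002]
contact_force: [0.9, 0.1, -0.9]
grip_width: 0.0849
grasp_force: 0.0
```

```bash
python3 look.py 8; python3 - <<'E'
import cv2
cv2.imwrite("pics/c8.png",cv2.resize(cv2.imread("pics/scene8.png")[230:350,210:370],None,fx=5,fy=5,interpolation=cv2.INTER_CUBIC))
E
```

```text
scene sash handle z (359, array([0.1866, 0.2135]))
   a 6 post [0.5418 0.1083 0.0816] [0.5436 0.1078]
   b 41 post [0.4045 0.0963 0.0801] [0.4032 0.0951]
     cap? 9 [0.403  0.0952 0.0719]
   c 38 post [0.4741 0.0983 0.08  ] [0.4732 0.098 ]
     cap? 10 [0.4747 0.09   0.0716]
side sash handle z (317, array([0.1875, 0.2162]))
   a 37 post [0.5394 0.105  0.081 ] [0.5403 0.1019]
     cap? 15 [0.5388 0.1082 0.07  ]
   b 41 post [0.4015 0.098  0.0817] [0.4022 0.0964]
     cap? 18 [0.3997 0.1037 0.0721]
   c 30 post [0.4719 0.1029 0.0824] [0.4725 0.1009]
     cap? 6 [0.4704 0.1058 0.0737]
[0.5448 0.0991 0.2826] [-3.13906707 -0.09489714 -0.01582825] 35.075
```

View pics/c8.png

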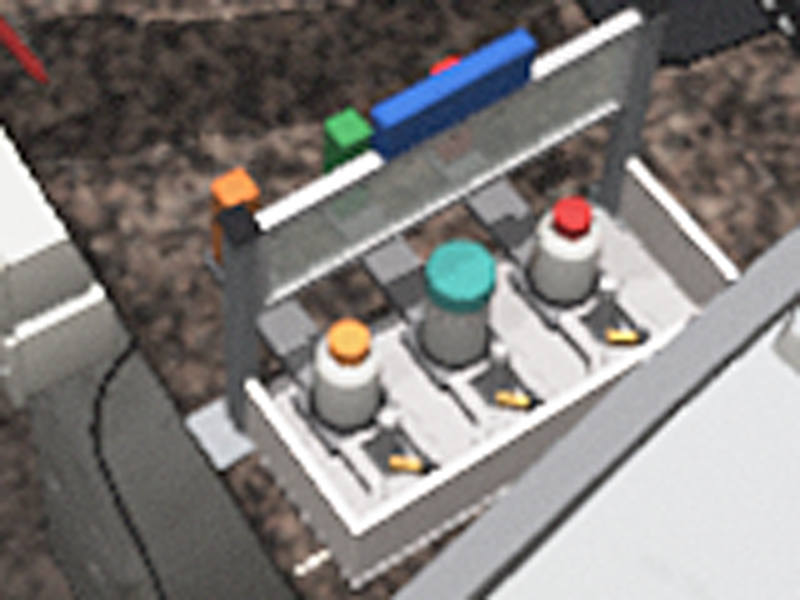

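All three are on their pins, with the brass latches at (405,463), (513,398) and (622,337) lying across the mouths. Green and orange sit 2–3 mm off the seat back, so I'll nudge them fully home to give the falling pane clearance past the bottles.

step_arm --claw '[8.5, 8.5, 8.5, 8.5, 8.5]' --pt "-3.5 0 0" --pt "-3.4 0 0" --pt "0 0 -6" --pt "0 0 -6" --pt "0 0 -6" --roll '[0, 0, 0, 0, 0]'

```text
time_s: 35.75
tool_pos: [0.4718, 0.102, 0.0948]
tcp_rot: [-3.138, -0.098, 0.002]
contact_force: [2.1, 12.9, 5.2]
grip_width: 0.0846
grasp_force: 0.0
```

step_arm --claw '[8.5, 8.5, 1.5, 1.5, 1.5]' --pt "0 0 -3.5" --pt "0 0 0" --pt "0 0 0" --pt "0 0 0" --pt "0 0 0" --roll '[0, 0, 0, 0, 0]'

```text
time_s: 36.38
tool_pos: [0.4734, 0.1003, 0.0634]
tcp_rot: [-3.14, -0.096, -0.003]
contact_force: [-0.8, -0.2, -0.1]
grip_width: 0.0317
grasp_force: 0.0
```

step_arm --claw '[1.5, 1.5, 1.5, 1.5, 1.5]' --pt "0 0 0" --pt "0 0 0" --pt "0 -0.3 0" --pt "0 -0.3 0" --pt "0 -0.2 0" --roll '[0, 0, 0, 0, 0]'

```text
time_s: 37.0
tool_pos: [0.4733, 0.0972, 0.0633]
tcp_rot: [-3.132, -0.101, -0.001]
contact_force: [-2.0, 13.4, 11.1]
grip_width: 0.0194
grasp_force: 59.3
```

step_arm --claw '[8.5, 8.5, 8.5, 8.5, 8.5]' --pt "0 0 0" --pt "0 0 0" --pt "0 0 0" --pt "0 0.4 0" --pt "0 0 0" --roll '[0, 0, 0, 0, 0]'

```text
time_s: 37.62
tool_pos: [0.4717, 0.0998, 0.0621]
tcp_rot: [-3.135, -0.1, 0.004]
contact_force: [-0.2, 10.1, -0.2]
grip_width: 0.0849
grasp_force: 0.0
```

step_arm --claw '[8.5, 8.5, 8.5, 8.5, 8.5]' --pt "0 0 2.5" --pt "0 0 2.5" --pt "0 0 1" --pt "0 0 0" --pt "0 0 0" --roll '[0, 0, 0, 0, 0]'

```text
time_s: 38.25
tool_pos: [0.473, 0.0974, 0.1224]
tcp_rot: [-3.138, -0.097, -0.001]
contact_force: [1.3, 6.1, 3.4]
grip_width: 0.0852
grasp_force: 2.8
```

step_arm --claw '[8.5, 8.5, 8.5, 8.5, 8.5]' --pt "-2 0 0" --pt "-3 0 0" --pt "-2 -0.1 0" --pt "0 0 0" --pt "0 0 0" --roll '[0, 0, 0, 0, 0]'

```text
time_s: 38.88
tool_pos: [0.4041, 0.0945, 0.1223]
tcp_rot: [3.139, 0.094, 0.003]
contact_force: [0.1, 0.5, -0.1]
grip_width: 0.0849
grasp_force: 0.0
```

step_arm --claw '[4, 4, 4, 4, 4]' --pt "0 0.3 0" --pt "0 0 0" --pt "0 0 -2" --pt "0 0 -2" --pt "0 0 -2" --roll '[0, 0, 0, 0, 0]'

```text
time_s: 39.5
tool_pos: [0.4032, 0.0981, 0.0616]
tcp_rot: [3.14, 0.096, 0.001]
contact_force: [-0.6, 0.2, -0.3]
grip_width: 0.0398
grasp_force: 0.0
```

step_arm --claw '[1.5, 1.5, 1.5, 1.5, 1.5]' --pt "0 0 0" --pt "0 0 0" --pt "0 -0.3 0" --pt "0 -0.3 0" --pt "0 -0.3 0" --roll '[0, 0, 0, 0, 0]'

```text
time_s: 40.12
tool_pos: [0.4027, 0.0929, 0.0629]
tcp_rot: [-3.133, -0.101, 0.001]
contact_force: [0.2, 14.2, 5.0]
grip_width: 0.0192
grasp_force: 59.9
```

step_arm --claw '[4, 4, 4, 4, 4]' --pt "0 0 0" --pt "0 0 0" --pt "0 0.2 0" --pt "0 0 2" --pt "0 0 2" --roll '[0, 0, 0, 0, 0]'

```text
time_s: 40.75
tool_pos: [0.4024, 0.0907, 0.1027]
tcp_rot: [3.139, 0.095, -0.001]
contact_force: [-0.4, -0.6, 0.5]
grip_width: 0.0398
grasp_force: 0.0
```

step_arm --claw '[4, 4, 4, 4, 4]' --pt "0 0 4" --pt "0 1 4" --pt "0 1 5" --pt "0 0 3" --pt "0 0 0" --roll '[0, 0, 0, 0, 0]'

```text
time_s: 41.38
tool_pos: [0.4037, 0.1115, 0.2638]
tcp_rot: [-3.138, -0.097, -0.006]
contact_force: [-0.3, -0.2, -0.8]
grip_width: 0.0398
grasp_force: 0.0
```

```bash
python3 look.py 9; python3 - <<'E'
import cv2
cv2.imwrite("pics/c9.png",cv2.resize(cv2.imread("pics/scene9.png")[230:350,210:370],None,fx=5,fy=5,interpolation=cv2.INTER_CUBIC))
E
```

```text
scene sash handle z (323, array([0.1373, 0.1658]))
   a 43 post [0.5422 0.0999 0.0799] [0.5423 0.1006]
     cap? 15 [0.5359 0.0922 0.072 ]
   b 39 post [0.4049 0.0932 0.0796] [0.4034 0.0932]
     cap? 8 [0.409  0.0894 0.0742]
   c 38 post [0.4736 0.0952 0.0802] [0.4731 0.0965]
     cap? 9 [0.4759 0.0904 0.0725]
side sash handle z (217, array([0.1383, 0.1681]))
   a 38 post [0.5408 0.1025 0.0806] [0.5418 0.1016]
     cap? 13 [0.5386 0.109  0.0722]
   b 44 post [0.4033 0.0959 0.0813] [0.4032 0.0935]
     cap? 16 [0.4025 0.1023 0.0719]
   c 33 post [0.4707 0.0985 0.0815] [0.4715 0.0994]
     cap? 5 [0.4706 0.1063 0.0715]
[0.4021 0.1113 0.2619] [-3.13984538e+00 -9.61453387e-02  1.07717055e-03] 41.475
```

View pics/c9.png

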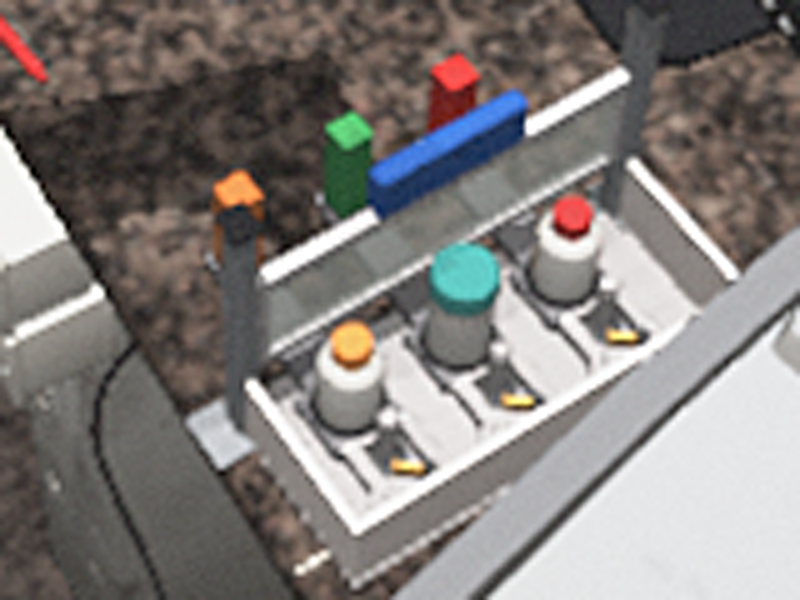

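The sash has already dropped part of the way: the hand brushed it while I was nudging the carriers, after all three were docked. The handle's middle is now at z ≈ 0.152. All the carriers are home, so I'll grip the handle and lower it the rest of the way.

step_arm --claw '[6, 6, 6, 6, 6]' --pt "2.5 -3 0" --pt "2.6 -3 0" --pt "2.6 -3 0" --pt "0 0 0" --pt "0 0 0" --roll '[0, 0, 0, 0, 0]'

```text
time_s: 42.15
tool_pos: [0.4785, 0.0212, 0.2611]
tcp_rot: [-3.14, -0.094, 0.005]
contact_force: [-0.4, 0.4, 0.2]
grip_width: 0.0604
grasp_force: 0.0
```

step_arm --claw '[6, 6, 6, 6, 6]' --pt "0 0 -2.5" --pt "0 0 -3" --pt "0 0 -3" --pt "0 0 -2.5" --pt "0 0 0" --roll '[0, 0, 0, 0, 0]'

```text
time_s: 42.78
tool_pos: [0.4775, 0.0223, 0.1508]
tcp_rot: [-3.14, -0.097, 0.008]
contact_force: [-0.4, 0.1, 0.3]
grip_width: 0.0598
grasp_force: 0.0
```

step_arm --claw '[1, 1, 1, 1, 1]' --pt "0 0 0" --pt "0 0 0" --pt "0 0 0" --pt "0 0 0" --pt "0 0 0" --roll '[0, 0, 0, 0, 0]'

```text
time_s: 43.4
tool_pos: [0.4802, 0.0208, 0.1527]
tcp_rot: [-3.14, -0.094, -0.002]
contact_force: [0.4, -0.8, 2.6]
grip_width: 0.013
grasp_force: 62.7
```

step_arm --claw '[1, 1, 1, 1, 1]' --pt "0 0 -0.5" --pt "0 0 -1" --pt "0 0 -1" --pt "0 0 -0.8" --pt "0 0 0" --roll '[0, 0, 0, 0, 0]'

```text
time_s: 44.02
tool_pos: [0.4803, 0.0208, 0.1216]
tcp_rot: [-3.137, -0.094, -0.004]
contact_force: [-6.5, 0.4, 38.0]
grip_width: 0.0128
grasp_force: 67.8
```

step_arm --claw '[1, 6, 6, 6, 6]' --pt "0 0 0.2" --pt "0 0 0.1" --pt "0 0 0" --pt "0 0 0" --pt "0 0 0" --roll '[0, 0, 0, 0, 0]'

```text
time_s: 44.65
tool_pos: [0.4794, 0.0211, 0.122]
tcp_rot: [3.14, 0.096, -0.001]
contact_force: [0.0, -0.2, -0.3]
grip_width: 0.0603
grasp_force: 0.0
```

step_arm --claw '[6, 6, 6, 6, 6]' --pt "0 0 1.5" --pt "0 0 3" --pt "0 0 4" --pt "0 3 5" --pt "0 6 2" --roll '[0, 0, 0, 0, 0]'

```text
time_s: 45.28
tool_pos: [0.4813, 0.1085, 0.2812]
tcp_rot: [-3.14, -0.085, -0.009]
contact_force: [1.2, 0.7, 0.0]
grip_width: 0.0604
grasp_force: 0.0
```

step_arm --claw '[6, 6, 6, 6, 6]' --pt "0 6 0" --pt "0 6 0" --pt "0 0 0" --pt "0 0 0" --pt "0 0 0" --roll '[0, 0, 0, 0, 0]'

```text
time_s: 45.9
tool_pos: [0.4799, 0.2285, 0.2777]
tcp_rot: [3.14, 0.091, 0.001]
contact_force: [-0.0, -0.1, -0.2]
grip_width: 0.0601
grasp_force: 0.0
```

```bash
python3 look.py 10; python3 - <<'E'
import cv2
cv2.imwrite("pics/c10.png",cv2.resize(cv2.imread("pics/scene10.png")[230:350,210:370],None,fx=5,fy=5,interpolation=cv2.INTER_CUBIC))
E
```

```text
scene sash handle z (312, array([0.1059, 0.1345]))
   a 42 post [0.5405 0.0981 0.081 ] [0.5419 0.1003]
     cap? 21 [0.539  0.0935 0.0707]
   b 40 post [0.406  0.0925 0.0801] [0.4045 0.0926]
     cap? 8 [0.4005 0.093  0.0713]
   c 38 post [0.4738 0.0951 0.0808] [0.4734 0.0962]
     cap? 12 [0.4739 0.0888 0.0744]
side sash handle z (273, array([0.1073, 0.1364]))
   a 34 post [0.539  0.1045 0.0812] [0.5408 0.1012]
     cap? 15 [0.5367 0.1091 0.0729]
   b 45 post [0.402  0.0961 0.0812] [0.403  0.0948]
     cap? 18 [0.4025 0.102  0.0714]
   c 34 post [0.4699 0.0996 0.0813] [0.4723 0.098 ]
     cap? 5 [0.4662 0.1046 0.0738]
[0.48   0.2288 0.2775] [-3.14010062e+00 -9.08987927e-02 -4.67352381e-04] 46.0
```

View pics/c10.png

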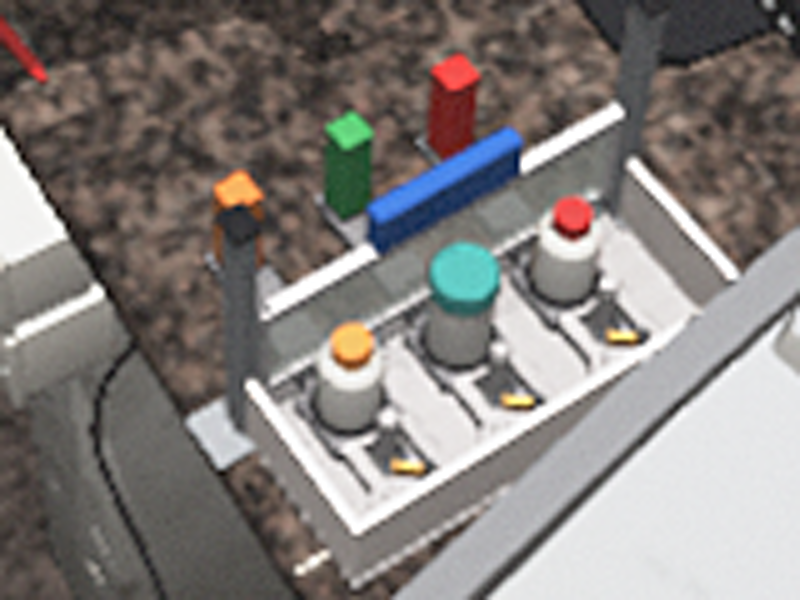

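The sash is fully down (its travel matches 80 mm, and it met the stop), all three carriers are home and upright, and the latches are shut. Handing the job in.

```bash
python3 -c "
from rig import manip
print(manip.close_job())"
```

```text
the job is handed in; nothing more can be done
None
```

I docked all three carriers, each on its own pin with its latch looking shut in the camera picture, and lowered the sash to its bottom stop; the hand brushed the sash about 48 mm down early, after all three were docked. I handed the job in at 46 s (no verdict shown); the stapler and timer were nowhere near the arm's path, though I took no final reading of either.

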